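# Clear the dial scale and weigh out a soap order

### The job

Weigh out one order of soap: clear whatever is not soap off the scale pan onto the table, pull the drawer out to its stop, and load the pan with wrapped bars from the table and at least one small soap from the drawer, adding or taking off pieces until the black needle rests in the green sector. Small soaps you do not need stay in the drawer and spare bars on the table; then push the drawer fully shut. Do not disturb the tape roll or the pencil.

Things in the scene. Friction and masses are not known exactly. Their poses are not given: they have to be found in the camera images.
- pan_floor (a point): Centre of the inner floor of the scale's aluminium pan (230 mm along its own x, 150 mm along y, rim 11 mm above the floor, 3 mm thick), about 75 mm above the table when empty. The pan sinks straight down on a spring by 0.05 mm per gram (36 mm at most) and stays level. The round dial stands on a sloping console on the pan's -x side, from 140 mm to 235 mm from the pan's centre, and up to 85 mm above the table. The scale is fixed to the table.
- needle (a joint): Angle of the black needle on the dial, rad: 0 with the pan empty (12 o'clock), grows clockwise by 0.006 rad for each gram in the pan (120 rad per metre the pan sinks).
- sector (a joint): Angle of the middle of the green sector, rad, measured as the needle's; it differs from start to start (1.95 to 2.7, that is 325 to 450 g) and cannot be moved. The sector reaches 0.18 rad (30 g) to each side.
- needle_tip (a point): A point near the tip of the black needle, 44 mm from the dial's centre.
- sector_mid (a point): A point on the green sector's middle line, 44 mm from the dial's centre, in the plane of the needle.
- drawer (a joint): How far the green-fronted drawer is pulled out, m: 0 shut, 0.155 at its stop. It slides towards its unit's -x with about 1.2 N friction.
- drawer_handle (a point): Middle of the drawer's steel handle: a level round bar 10 mm thick, 100 mm long along y, 65 mm above the table, 48 mm in front (-x) of the drawer's face, free above and below; the drawer's front is up to 75 mm high. Axes as the drawer unit's: a fixed plywood case 190 mm wide, 200 mm deep, 78 mm high, that begins 60 mm behind the handle when shut.
- drawer_floor (a point): Point on the drawer's inner floor, 13 mm above the table, on its middle line, 105 mm behind the plane of the case's front edge when shut (165 mm behind the handle along x). The inside is 162 mm wide (y) and reaches from 100 mm in front (-x) of this point to 80 mm behind it; the side walls are 48 mm high above the floor. Pulled to the stop, the inside is open from above from 100 mm in front of this point to 50 mm behind it.
- bar0_c (a point): Centre of a cream wrapped soap bar that stands on its long edge on the table: 80 mm long (its x), 26 mm thick (its y), 68 mm high (its z). Weight hidden: 110 to 143 g. Three or four bars are present. They stand in a row with gaps near x 0.415, at y about -0.07, -0.15, -0.23 and -0.31.
- bar1_c (a point): Another such bar.
- bar2_c (a point): Another such bar.
- bar3_c (a point): Another such bar.
- small0_c (a point): Centre of a small soap, pale lilac, green or cream with a white paper band: 50 mm long (its x), 26 mm wide (its y), 30 mm high (its z), lying in the drawer. Weight hidden: 43 to 55 g. Three or four small soaps are present.
- small1_c (a point): Another such small soap.
- small2_c (a point): Another such small soap.
- small3_c (a point): Another such small soap.
- tape_roll: Bystander: roll of packing tape lying flat, 108 mm across, 48 mm high, origin under it.
- pencil: Bystander: yellow pencil lying on the table, 136 mm long, 7 mm thick, along its y.
- glue_stick_c (a point): Centre of a glue stick (white cap, orange body) that someone left standing in the pan: upright, 27 mm across, 97 mm high (its z), about 35 g. One or both of this and the brass weight are present.
- weight_c (a point): Centre of a brass check weight left standing in the pan: 36 mm across up to 26 mm of its height, a narrower knob (23 mm across, from 36 to 42 mm) on top, 43 mm high in all (its z), 200 g. Free table to put such things down: round x 0.665, y -0.09 to -0.18, behind the closed heat sealer, 95 mm high, whose handle ends just right of the pan.
Things that resemble listed ones, but are neither listed nor needed, are in the scene too. Leave any red or turquoise look-alike of the part that bears bar2_c alone.

How it is judged:
By the outcome, as a careful person would: the job done as asked, in the order asked, and still so for the second after the job is handed in, with the robot touching nothing.
Of bar0, bar1, bar2, bar3 only 3 to 4 are there at a start; the rules pass over those that are not, and their reading is None.
Of small0, small1, small2, small3 only 3 to 4 are there at a start; the rules pass over those that are not, and their reading is None.
Of glue_stick, weight only 1 to 2 are there at a start; the rules pass over those that are not, and their reading is None.
At some moment in a run one of bar0, bar1, bar2, bar3 may be knocked a few centimetres aside while the robot is not near it.
Once in a run the grip may slacken for a moment while it holds something.
It also fails if it takes over 210 s, if anything falls off the work surface, if the arm or the gripper's body presses on something with over 40 N, if the wrist force passes 120 N, or if a joint passes its speed limit or range.

### The arm

A 6-joint arm with a two-finger parallel gripper is mounted at the origin on a cart in front of the work surface, level with it; the furniture and walls round the work are solid. World frame = base frame: x ahead of the robot, y to its left, z up, the work surface at z = 0. Lengths are in mm, angles in rad, forces in N, time in s.
With the tool pointing down it reaches from about 300 to 775 mm from the base axis. Payload 14.6 kg.
Tool frame: the origin (TCP) lies midway between the tips of the shut fingers; the grasp point (between the pads) lies 19 mm behind it; z points along the fingers, y is the line along which they close (so a half turn about z gives the same grasp; the last joint's range is limited). The gripper opens to 85 mm and grips with 20 to 120 N. Pads are 22 mm wide; open, the fingers measure 114 mm over their backs; the gripper's body (76 mm by 85 mm) begins 54 mm behind the grasp point. The pads swing forward as they close: fully open they stand 13 mm farther back than shut.
Start: joints at [1.15, 0.3, 1.521, -0, 1.321, -0.067], TCP at [190.553, 515.926, 231.281] pointing down, gripper open.
Joint ranges: [-3.03, 3.03], [-0.79, 2.21], [0.23, 2.52], [-1.04, 4.18], [0, 3.07], [-2.55, 2.55]. Speed limits (rad/s): [2.22, 2.22, 2.57, 3.14, 3.14, 3.14].

### API

Orientations are given as a rotation vector (axis times angle).
In Python, from bench import * gives the robot as it stands.
- The arm moves only by the tool apply_moves, never from a script. Its argument "motion" is text: rows parted by semicolons, each of 6 numbers parted by spaces: the shift along the tool's x, y, z in m, then the turn, a rotation vector about the tool's x, y, z in rad. In form: x y z ax ay az; .... A call has 1 to 12 rows; each row shifts and turns the commanded pose from where the row before left it, along the tool's axes as they then stand; what a row does not reach is not made up. A row lasts 1/8 s, in which the tool goes at most 62.5 mm and 10.7 degrees, less where a joint would pass 70% of its speed; a pose out of reach is approached as far as the arm can. A call with a gripper value outside its range is refused whole. "jaw" is the finger opening in m, from 0 to 0.0854, set as the call begins (left out, the last holds). The fingers move at their own pace and stop on an object; "squeeze" is the grip in N (left out, the last holds). Time passes only in rows, so rows that do not move let the fingers close. It gives the time, the measured TCP pose, the force, the opening and the grip force at its end, in the units of the state.
- observe(): the state, without advancing time (a new reading comes with each control period).
- capture(name): name is "scene" or "side" or "wrist"; returns a dict with "pixels" (420x560x3 uint8, blue, green, red), "mtx" (3x3 intrinsics, pixels), "origin" and "orientation" of the camera in the world; the wrist camera has in their place "T_tool_cam" (4x4, takes a point from camera to tool coordinates, whose origin is the TCP and whose axes are the flange's). Camera axes: x right, y up, looking along -z (the intrinsics and any distortion apply to the point x, -y, -z); pixel columns grow to the right and rows downward; lengths in mm; the calibration is good to about 2 mm. A picture is of the moment at which its call begins: read the wrist's pose just before it. There is no depth.
- job_done(): hands the job in; it is judged then, once.
Trained networks look in the newest picture that a camera, given by its name, has taken for a name from the list of things; names that differ only in an ending like _2 or _b are one class to them, and where a whole thing is asked for, a point or a joint stands for the part that bears it (a point fixed in the world has none). Each returns a list of dicts, best first, with "conf" (0 to 1); they miss things now and then, are a little off and sometimes report something else, mostly with a low value. They report only what shows in the picture. A call takes as long as a camera call. They do not tell look-alikes from the thing itself.
- search_frame(camera, query): "point" ([x, y, z] in mm, in world coordinates, good to about 4 mm: the middle of the surface that is visible of it).
- mark_of(camera, query): "point" ([x, y, z] in mm, in world coordinates, good to about 4 mm: a listed point, or the origin of a listed thing).
The state is a dict: "time_s": time; "joints": joint angles; "joint_vel": joint speeds; "tau": joint torques, N m; "position": TCP position; "ee_rot": TCP orientation; "force": force on the tool from outside, world axes, zero at the start; "moment": the same for the moment, N m; "width": opening from 0.0 (shut) to 1.0 (fully open); "grasp_force": force on a finger pad.
Only numpy, scipy, OpenCV 4.12 (cv2) and the standard library are available. Lean on these libraries where they do the work, as an engineer would, in place of code of your own. Each camera call takes 0.05 s, during which the arm holds its last target. There are 200 camera calls.

## Working session

There is one attempt and no reset: what is moved stays moved. The work goes in short steps, Python scripts to look and compute and a tool call to move; the robot and the scene stay as the last step left them, time stands still between calls to the robot, and variables do not carry over. Pictures are saved under pics/ and viewed, at most 14 in all, crops included, and the job is handed in when it is done.

Besides the shell and the picture viewer there is one more tool, called after "Request:" as a command line: name --argument value ..., lists and objects as JSON in quotes. apply_moves: Moves the arm, as the interface text tells. Its arguments: {"type":"object","properties":{"motion":{"type":"string"},"jaw":{"type":"number"},"squeeze":{"type":"number"}},"required":["motion"]}

```bash
mkdir -p pics; cat > h.py <<'E'
from bench import *
import numpy as np, cv2
from scipy.spatial.transform import Rotation as R
def st():
    s=observe(); print('t',s['time_s'],'p',np.round(s['position'],1),'rv',np.round(s['ee_rot'],3),'F',np.round(s['force'],1),'w',round(s['width'],3),'g',round(s['grasp_force'],1)); return s
def snap(cam,name): 
    c=capture(cam); cv2.imwrite('pics/'+name+'.png',c['pixels']); return c
def marks(cam,qs,f=mark_of):
    for q in qs:
        print(q,[(np.round(d['point']).astype(int).tolist(),round(d['conf'],2)) for d in f(cam,q)][:6])
E
python3 - <<'E'
from h import *
s=st(); print(R.from_rotvec(s['ee_rot']).as_matrix().round(3))
a=snap('scene','sc0')
Q=['pan_floor','needle_tip','sector_mid','drawer_handle','drawer_floor','bar0_c','small0_c','tape_roll','pencil','glue_stick_c','weight_c']
marks('scene',Q)
b=snap('side','si0'); marks('side',Q)
for c in (a,b): print(c['origin'],c['orientation'],c['mtx'])
E
```

```text
t 0.0 p [190.5 515.7 230.7] rv [-5.530e-01 -3.092e+00  2.000e-03] F [ 0.  -0.4 -0.8] w 1.0 g 0.0
[[-0.938  0.346 -0.   ]
 [ 0.346  0.938 -0.001]
 [ 0.    -0.001 -1.   ]]
pan_floor [([595, 107, 64], 0.89)]
needle_tip [([375, 78, 27], 0.61), ([410, 65, 66], 0.43)]
sector_mid [([378, 75, 30], 0.45)]
drawer_handle [([564, 307, 65], 0.87), ([424, -156, 34], 0.53)]
drawer_floor [([723, 309, 14], 0.94), ([423, -155, 33], 0.39)]
bar0_c [([404, -76, 35], 0.86)]
small0_c [([554, 87, 85], 0.38)]
tape_roll [([545, 513, 3], 0.91), ([630, -303, 1], 0.22)]
pencil [([564, 305, 65], 0.75), ([632, -304, 1], 0.39), ([410, 64, 64], 0.21)]
glue_stick_c [([417, -226, 37], 0.55)]
weight_c [([553, 87, 85], 0.49)]
pan_floor [([600, 110, 62], 0.7)]
needle_tip [([408, 65, 62], 0.59)]
sector_mid [([374, 77, 34], 0.47)]
drawer_handle [([558, 306, 65], 0.9)]
drawer_floor [([408, -310, 36], 0.71)]
bar0_c [([405, -71, 34], 0.67)]
small0_c []
tape_roll [([541, 512, 2], 0.73)]
pencil [([633, -307, -3], 0.53)]
glue_stick_c []
weight_c [([551, 89, 85], 0.68)]
[-419.8495722  -416.54786084 1373.51512434] [ 0.65803486 -0.38617434 -1.06327166] [[523.85440819   0.         283.60582186]
 [  0.         523.85440819 208.38646485]
 [  0.           0.           1.        ]]
[-123.63265175 -950.82777313  803.05419827] [ 1.03287768 -0.31078352 -0.52539934] [[521.36148177   0.         287.31421788]
 [  0.         521.36148177 212.77606659]
 [  0.           0.           1.        ]]
```

View pics/sc0.png

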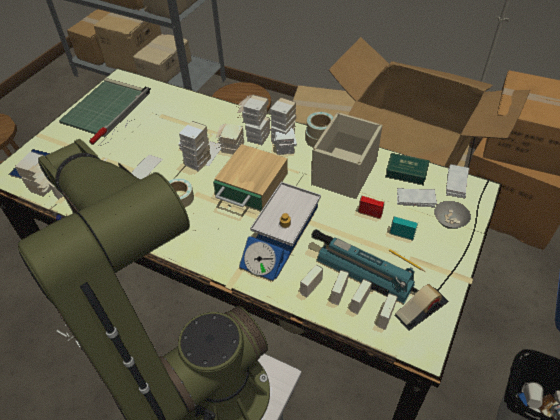

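View pics/si0.png

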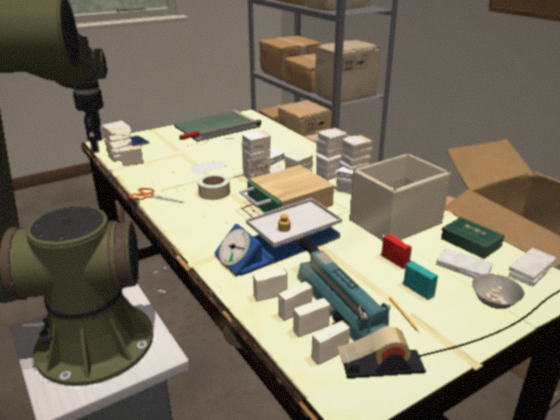

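The scene shows four bars at pixels (310,280), (338,288), (357,296) and (385,308). The brass weight is in the pan at (285,218), and there is no glue stick. The dial is at (263,260), the drawer handle at (232,203), and the look-alikes are red (371,206) and turquoise (404,227). The weight is the only brass thing, so I go above it and check it close up.

Request:
apply_moves --motion "0 0 0 0 0 -0.1767; 0 0 0 0 0 -0.1767; -0.036 -0.043 0 0 0 0; -0.036 -0.043 0 0 0 0; -0.036 -0.043 0 0 0 0; -0.036 -0.043 0 0 0 0; -0.036 -0.043 0 0 0 0; -0.036 -0.043 0 0 0 0; -0.036 -0.043 0 0 0 0; -0.036 -0.043 0 0 0 0; -0.036 -0.043 0 0 0 0; -0.036 -0.043 0 0 0 0"

```text
time_s: 2.7
position: [551.4, 84.1, 231.4]
ee_rot: [0.001, 3.141, 0.0]
force: [0.5, 2.0, 0.1]
width: 1.002
grasp_force: 0.0
```

```bash
cat >> h.py <<'E'
def wr(name,qs=(),f=mark_of,save=True):
    s=st(); c=capture('wrist')
    if save: cv2.imwrite('pics/'+name+'.png',c['pixels'])
    T=np.eye(4);T[:3,:3]=R.from_rotvec(s['ee_rot']).as_matrix();T[:3,3]=s['position']
    T=T@np.array(c['T_tool_cam']); np.savez('pics/'+name,T=T,K=c['mtx'])
    marks('wrist',qs,f); return c,T
def pix(name,uv,z):
    d=np.load('pics/'+name+'.npz');T,K=d['T'],d['K']
    r=np.linalg.inv(K)@[uv[0],uv[1],1]; r=T[:3,:3]@(r*[1,-1,-1]); o=T[:3,3]
    return (o+r*(z-o[2])/r[2]).round(1)
E
python3 - <<'E'
from h import *
c,T=wr('w1',['weight_c','pan_floor','needle_tip','sector_mid','drawer_handle'])
print(T.round(2)); print(c['mtx'])
E
```

```text
t 2.7 p [551.4  84.1 231.4] rv [1.000e-03 3.141e+00 0.000e+00] F [0.5 2.  0.1] w 1.002 g 0.0
weight_c [([550, 93, 87], 0.59)]
pan_floor [([596, 106, 67], 0.67), ([549, 90, 84], 0.36)]
needle_tip []
sector_mid [([378, 76, 27], 0.6), ([405, 66, 64], 0.58)]
drawer_handle [([559, 306, 66], 0.63), ([655, 273, 26], 0.22)]
[[ 0.0000e+00 -9.5000e-01 -3.0000e-01  4.7636e+02]
 [ 1.0000e+00  0.0000e+00  0.0000e+00  8.4130e+01]
 [-0.0000e+00 -3.0000e-01  9.5000e-01  3.7586e+02]
 [ 0.0000e+00  0.0000e+00  0.0000e+00  1.0000e+00]]
[[295.95943155   0.         277.7042316 ]
 [  0.         295.95943155 212.59513578]
 [  0.           0.           1.        ]]
```

View pics/w1.png

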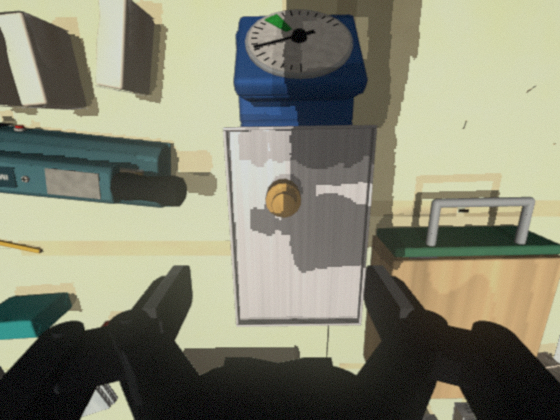

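The close view shows the brass knob at (285,199), the pan corners at about (227,128), (376,126), (360,323) and (238,325), the dial centre at (299,36), the green sector at (278,22), the needle tip near (256,46) and the handle at (482,203).

```bash
python3 - <<'E'
from h import *
for n,uv,z in [('c1',(227,128),76),('c2',(376,126),76),('c3',(360,323),76),('c4',(238,325),76),('knob',(285,202),108),('knob2',(285,196),108),('hl',(433,203),65),('hr',(528,202),65),('sealerend',(185,188),60),('case fl',(376,253),78),('dialc',(299,36),50),('sec',(278,22),45)]: print(n,pix('w1',uv,z))
# dial ellipse: plane through dial, fit angle. unknown slope th: pan side high
d=np.load('pics/w1.npz');T,K=d['T'],d['K']
def ray(uv):
    r=np.linalg.inv(K)@[uv[0],uv[1],1]; return T[:3,:3]@(r*[1,-1,-1])
o=T[:3,3]
for th in (20,30,40,50):
  t=np.radians(th); u=np.array([np.cos(t),0,np.sin(t)]); v=np.array([0,-1,0]); n=np.cross(u,v)
  c0=o+ray((299,36))*((50-o[2])/ray((299,36))[2])
  def pl(uv):
    r=ray(uv); p=o+r*((c0-o)@n)/(r@n)-c0; return p@u,p@v
  for nm,uv in (('sec',(278,22)),('ndl',(256,46)),('L',(248,44)),('R',(353,42)),('T',(300,10)),('B',(300,76))):
    a=pl(uv); print(th,nm,round(np.hypot(*a),1),round(np.arctan2(a[1],a[0]),2),end=' | ')
  print()
E
```

```text
c1 [483.2  34.3  76. ]
c2 [481.5 179.3  76. ]
c3 [708.4 182.2  76. ]
c4 [711.2  35.7  76. ]
knob [549.2  90.6 108. ]
knob2 [543.5  90.5 108. ]
hl [562.2 252.7  65. ]
hr [561.2 355.7  65. ]
sealerend [546.4 -17.4  60. ]
case fl [615.6 191.8  78. ]
dialc [397.8 104.5  50. ]
sec [384.5  84.1  45. ]
20 sec 24.8 2.18 | 20 ndl 43.0 1.34 | 20 L 50.2 1.41 | 20 R 52.8 -1.46 | 20 T 26.2 -3.1 | 20 B 39.8 -0.02 | 
30 sec 26.2 2.25 | 30 ndl 43.2 1.3 | 30 L 50.2 1.39 | 30 R 52.6 -1.44 | 30 T 30.7 -3.09 | 30 B 44.5 -0.0 | 
40 sec 28.8 2.35 | 40 ndl 43.6 1.25 | 40 L 50.4 1.35 | 40 R 52.4 -1.41 | 40 T 38.5 -3.09 | 40 B 52.3 0.01 | 
50 sec 34.4 2.51 | 50 ndl 44.9 1.16 | 50 L 50.9 1.28 | 50 R 52.2 -1.36 | 50 T 53.8 -3.08 | 50 B 65.8 0.03 |
```

Request:
apply_moves --motion "0 0.003 0 0 0 0; 0 0.003 0 0 0 0; 0 0 0.05 0 0 0; 0 0 0.05 0 0 0; 0 0 0.04 0 0 0; 0 0 0.015 0 0 0; 0 0 0.006 0 0 0; 0 0 0 0 0 0" --jaw 0.055 --squeeze 40

```text
time_s: 4.0
position: [550.9, 92.0, 71.4]
ee_rot: [0.0, 3.14, 0.0]
force: [0.9, -0.4, -0.5]
width: 0.642
grasp_force: 0.0
```

Request:
apply_moves --motion "0 0 0 0 0 0; 0 0 0 0 0 0; 0 0 0 0 0 0; 0 0 0 0 0 0" --jaw 0.01

```text
time_s: 4.5
position: [550.5, 91.8, 70.5]
ee_rot: [0.001, 3.141, 0.0]
force: [0.3, 0.6, 0.5]
width: 0.395
grasp_force: 40.7
```

Request:
apply_moves --motion "0 0 -0.03 0 0 0; 0 0 -0.05 0 0 0; 0 0 -0.05 0 0 0; -0.02 -0.045 0 0 0 0; -0.024 -0.045 0 0 0 0; -0.024 -0.045 0 0 0 0; -0.024 -0.046 0 0 0 0; -0.022 -0.045 0 0 0 0; 0 0 0 0 0 0; 0 0 0 0 0 0"

```text
time_s: 5.75
position: [663.9, -133.9, 199.6]
ee_rot: [-0.001, -3.14, -0.001]
force: [0.1, 0.1, -1.9]
width: 0.4
grasp_force: 40.6
```

```bash
python3 - <<'E'
from h import *
wr('w2',['pencil'])
a=snap('scene','sc2'); marks('scene',['pan_floor','sector_mid','needle_tip'])
cv2.imwrite('pics/dial2.png',cv2.resize(a['pixels'][230:285,235:300],None,fx=8,fy=8,interpolation=cv2.INTER_CUBIC))
E
```

```text
t 5.75 p [ 663.9 -133.9  199.6] rv [-1.00e-03 -3.14e+00 -1.00e-03] F [ 0.1  0.1 -1.9] w 0.4 g 40.6
pencil [([629, -310, 1], 0.8)]
pan_floor []
sector_mid [([379, 78, 28], 0.58)]
needle_tip [([429, 103, 84], 0.46)]
```

View pics/w2.png

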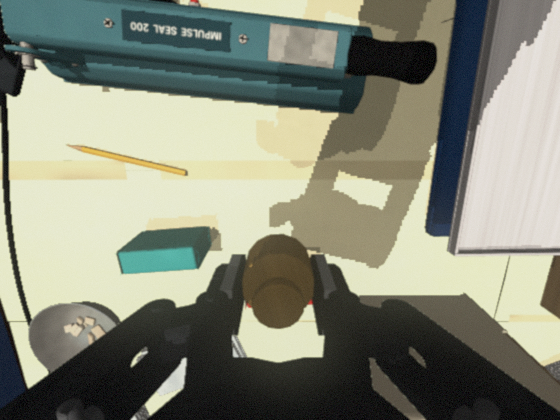

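The wrist view shows the weight held at (278,275), the pencil at (130,160), and the turquoise box at (160,250). A red edge shows behind the weight, so I locate the red box before setting the weight down.

```bash
python3 - <<'E'
from h import *
a=cv2.imread('pics/sc2.png'); c=capture('scene'); 
Rm=R.from_rotvec(c['orientation']).as_matrix();o=np.array(c['origin']);K=c['mtx']
def sp(uv,z):
    r=Rm@((np.linalg.inv(K)@[uv[0],uv[1],1])*[1,-1,-1]); return (o+r*(z-o[2])/r[2]).round()
A=cv2.imread('pics/sc0.png').astype(int)
for nm,m in (('red',(A[...,2]>110)&(A[...,1]<60)),('turq',(A[...,0]>90)&(A[...,2]<60)&(A[...,1]>90))):
    m=m.copy(); m[:185]=0; m[245:]=0; m[:,:350]=0; m[:,430:]=0
    v,u=np.nonzero(m); print(nm,len(u),u.min(),u.max(),v.min(),v.max())
    for p in ((u.min(),v[u==u.min()].max()),(u.max(),v[u==u.max()].max()),(int(u[v==v.max()].mean()),v.max())): print(p,sp(p,0))
    for p in ((u.min(),v[u==u.min()].min()),(int(u[v==v.min()].mean()),v.min()),(u.max(),v[u==u.max()].min())): print('top',p,sp(p,60))
for n,p,z in (('sealer rear low R',(345,112),15),('sealer rear low L',(60,78),15),('turq near R',(200,270),0),('turq R top',(210,228),40),('bin edge',(465,294),150),('redL',(232,302),30),('redR',(316,302),30),('pan corner',(455,250),80)): print(n,pix('w2',p,z))
E
```

```text
red 109 361 383 196 206
(np.int64(361), np.int64(200)) [813. -81.   0.]
(np.int64(383), np.int64(204)) [ 829. -157.    0.]
(381, np.int64(206)) [ 817. -154.    0.]
top (np.int64(361), np.int64(198)) [768. -92.  60.]
top (362, np.int64(196)) [778. -92.  60.]
top (np.int64(383), np.int64(203)) [ 778. -167.   60.]
turq 124 393 416 217 227
(np.int64(393), np.int64(221)) [ 769. -214.    0.]
(np.int64(416), np.int64(225)) [ 786. -289.    0.]
(414, np.int64(227)) [ 774. -286.    0.]
top (np.int64(393), np.int64(220)) [ 721. -221.   60.]
top (394, np.int64(217)) [ 735. -220.   60.]
top (np.int64(416), np.int64(223)) [ 741. -292.   60.]
sealer rear low R [580.  -63.4  15. ]
sealer rear low L [ 546.8 -356.5   15. ]
turq near R [ 773.2 -235.1    0. ]
turq R top [ 700.7 -208.4   40. ]
bin edge [713.2   6.2 150. ]
redL [ 800.8 -190.5   30. ]
redR [800.9 -87.5  30. ]
pan corner [708.9  37.9  80. ]
```

View pics/dial2.png

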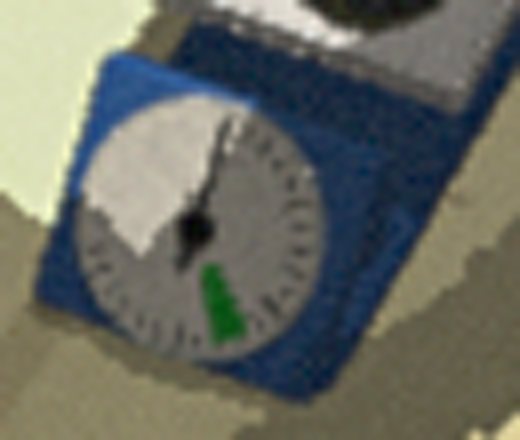

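The needle is at 12 o'clock with the pan empty, and the green sector is at the lower right (crop (225,305), centre (195,230)). The red box is about 115 mm beyond the drop spot, so I put the weight down at (664,-134).

Request:
apply_moves --motion "0 0 0.06 0 0 0; 0 0 0.06 0 0 0; 0 0 0.045 0 0 0; 0 0 0.017 0 0 0; 0 0 0.007 0 0 0; 0 0 0.003 0 0 0; 0 0 0 0 0 0"

```text
time_s: 6.98
position: [664.9, -134.4, 9.7]
ee_rot: [0.001, 3.14, -0.001]
force: [-1.2, -0.0, -1.3]
width: 0.397
grasp_force: 40.6
```

```bash
python3 - <<'E'
from h import *
st()
c=capture('scene'); Rm=R.from_rotvec(c['orientation']).as_matrix();o=np.array(c['origin']);K=c['mtx']
def ray(uv): return Rm@((np.linalg.inv(K)@[uv[0],uv[1],1])*[1,-1,-1])
cp=lambda x,y:(235+x/8-.4,230+y/8-.4)
for th in (35,40,43,46,50):
  t=np.radians(th); u=np.array([np.cos(t),0,np.sin(t)]); v=np.array([0,-1,0]); n=np.cross(u,v); r=ray(cp(195,230)); c0=o+r*((50-o[2])/r[2])
  for nm,p in (('needle',(232,118)),('sec',(213,268)),('secout',(229,340)),('secmid',(224,305)),('R',(322,235)),('L',(78,215)),('T',(225,97)),('B',(180,358))):
    r=ray(cp(*p)); q=o+r*((c0-o)@n)/(r@n)-c0; print(nm,round(np.hypot(q@u,q@v)),round(np.arctan2(q@v,q@u),2),end=' | ')
  print(th,c0.round())
E
```

```text
t 6.975 p [ 664.9 -134.4    9.7] rv [ 1.00e-03  3.14e+00 -1.00e-03] F [-1.2 -0.  -1.3] w 0.397 g 40.6
needle 46 -0.05 | sec 17 2.3 | secout 45 2.44 | secmid 32 2.37 | R 52 1.25 | L 49 -1.81 | T 53 -0.15 | B 50 2.88 | 35 [400. 105.  50.]
needle 46 -0.02 | sec 16 2.31 | secout 45 2.46 | secmid 31 2.39 | R 52 1.25 | L 49 -1.81 | T 53 -0.12 | B 50 2.91 | 40 [400. 105.  50.]
needle 46 -0.0 | sec 16 2.33 | secout 45 2.48 | secmid 31 2.41 | R 52 1.25 | L 50 -1.81 | T 53 -0.1 | B 50 2.93 | 43 [400. 105.  50.]
needle 47 0.02 | sec 16 2.34 | secout 45 2.5 | secmid 31 2.42 | R 53 1.25 | L 50 -1.81 | T 54 -0.08 | B 51 2.95 | 46 [400. 105.  50.]
needle 48 0.04 | sec 16 2.36 | secout 45 2.52 | secmid 31 2.45 | R 53 1.24 | L 50 -1.82 | T 55 -0.06 | B 52 2.97 | 50 [400. 105.  50.]
```

Request:
apply_moves --motion "0 0 0.002 0 0 0; 0 0 0.002 0 0 0; 0 0 0 0 0 0"

```text
time_s: 7.4
position: [664.9, -134.4, 7.5]
ee_rot: [0.001, 3.14, -0.001]
force: [-13.4, 2.6, 22.6]
width: 0.398
grasp_force: 43.0
```

Request:
apply_moves --motion "0 0 0 0 0 0; 0 0 0 0 0 0; 0 0 0 0 0 0; 0 0 -0.02 0 0 0; 0 0 -0.05 0 0 0; 0 0 -0.06 0 0 0; 0 0 -0.06 0 0 0" --jaw 0.06

```text
time_s: 8.28
position: [664.1, -134.2, 197.8]
ee_rot: [0.001, 3.14, -0.0]
force: [0.3, 0.4, -0.1]
width: 0.701
grasp_force: 0.0
```

Request:
apply_moves --motion "0.038 0.01 0 0 0 0; 0.038 0.04 0 0 0 0; 0 0.05 0 0 0 0; 0 0.05 0 0 0 0; 0 0.05 0 0 0 0; 0 0.05 0 0 0 0; 0 0.05 0 0 0 0; 0 0.05 0 0 0 0; 0 0.05 0 0 0 0; 0 0.03 0 0 0 0; 0 0.01 0 0 0 0; 0 0 0 0 0 0" --jaw 0

```text
time_s: 9.78
position: [588.5, 305.5, 194.9]
ee_rot: [0.0, 3.141, 0.0]
force: [0.8, -0.3, -0.3]
width: -0.0
grasp_force: 0.0
```

```bash
python3 - <<'E'
from h import *
wr('w3',['drawer_handle','drawer_floor'])
E
```

```text
t 9.775 p [588.5 305.5 194.9] rv [0.    3.141 0.   ] F [ 0.8 -0.3 -0.3] w -0.0 g 0.0
drawer_handle [([556, 308, 64], 0.82), ([653, 274, 26], 0.15)]
drawer_floor []
```

View pics/w3.png

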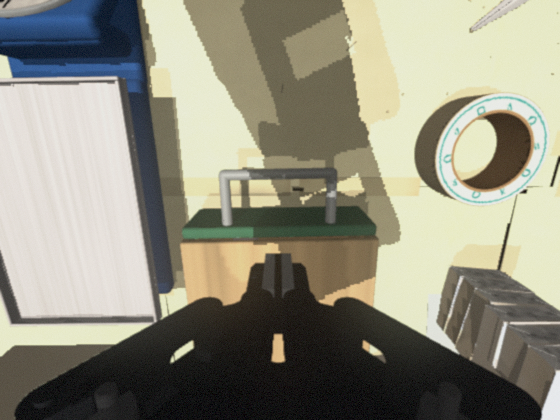

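The wrist view shows the handle bar at row 174, columns 222–335, the drawer front at rows 208–235, and the tape roll at (490,150).

```bash
python3 - <<'E'
from h import *
for uv,z in (((225,174),65),((335,174),65),((227,208),75),((185,237),76),((376,237),76)): print(pix('w3',uv,z))
E
```

```text
[561.  255.9  65. ]
[561.1 358.5  65. ]
[591.1 257.9  75. ]
[619.7 216.4  76. ]
[619.8 399.   76. ]
```

Request:
apply_moves --motion "0 0 0.05 0 0 0; 0 0 0.05 0 0 0; 0 0 0.035 0 0 0; 0 0 0.015 0 0 0; 0.011 0 0 0 0 0; 0.01 0 0 0 0 0; 0.015 0 0 0 0 0; 0.015 0 0 0 0 0; 0.015 0 0 0 0 0; 0.015 0 0 0 0 0; 0.015 0 0 0 0 0; 0.015 0 0 0 0 0"

```text
time_s: 11.42
position: [477.2, 306.0, 46.1]
ee_rot: [0.0, 3.139, 0.002]
force: [2.3, -0.6, 0.3]
width: -0.001
grasp_force: 0.9
```

Request:
apply_moves --motion "0.015 0 0 0 0 0; 0.015 0 0 0 0 0; 0.01 0 0 0 0 0; 0.005 0 0 0 0 0; 0.004 0 0 0 0 0; 0 0 0 0 0 0"

```text
time_s: 12.18
position: [428.3, 305.8, 44.1]
ee_rot: [-0.001, -3.141, 0.0]
force: [-0.0, -0.9, -0.7]
width: 0.003
grasp_force: 0.0
```

Request:
apply_moves --motion "0.003 0 0 0 0 0; 0.003 0 0 0 0 0; 0.003 0 0 0 0 0; 0 0 0 0 0 0"

```text
time_s: 12.68
position: [422.1, 305.8, 44.6]
ee_rot: [0.001, 3.135, 0.002]
force: [24.8, -1.7, -14.4]
width: -0.005
grasp_force: 12.2
```

Request:
apply_moves --motion "-0.004 0 0 0 0 0; -0.005 0 0 0 0 0; 0 0 -0.05 0 0 0; 0 0 -0.06 0 0 0; -0.03 0 -0.06 0 0 0; -0.05 0 0 0 0 0; -0.02 0 0 0 0 0; 0 0 0 0 0 0" --jaw 0.06

```text
time_s: 13.68
position: [526.8, 305.5, 209.4]
ee_rot: [-0.002, -3.14, 0.001]
force: [0.1, -0.5, -0.5]
width: 0.704
grasp_force: 0.0
```

```bash
python3 - <<'E'
from h import *
wr('w4',['drawer_handle','drawer_floor','small0_c'])
E
```

```text
t 13.675 p [526.8 305.5 209.4] rv [-2.00e-03 -3.14e+00  1.00e-03] F [ 0.1 -0.5 -0.5] w 0.704 g 0.0
drawer_handle [([406, 303, 65], 0.75)]
drawer_floor [([574, 311, 14], 0.98), ([402, 303, 63], 0.54)]
small0_c [([502, 269, 22], 0.58)]
```

View pics/w4.png

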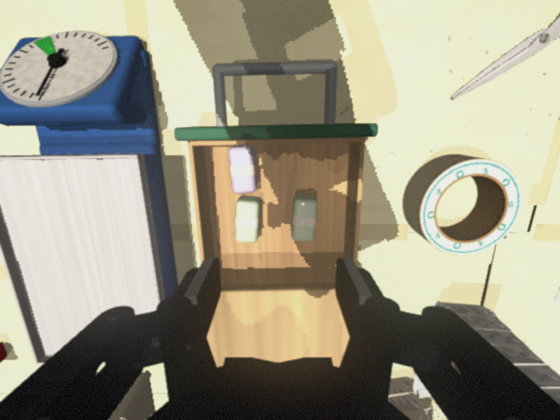

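The drawer is open, with smalls at (243,169) lilac, (247,218) cream and (304,217) green, all with their long side along x.

```bash
python3 - <<'E'
from h import *
for uv,z in (((243,169),40),((247,218),40),((304,217),40),((292,217),40),((316,217),40),((230,149),40),((197,142),61),((371,138),61),((213,283),61),((276,68),65),((365,135),75)): print(uv,pix('w4',uv,z))
E
```

```text
(243, 169) [500.6 268.1  40. ]
(247, 218) [555.4 270.5  40. ]
(304, 217) [554.3 334.2  40. ]
(292, 217) [554.3 320.8  40. ]
(316, 217) [554.3 347.5  40. ]
(230, 149) [479.7 255.3  40. ]
(197, 142) [471.2 227.1  61. ]
(371, 138) [467.7 394.7  61. ]
(213, 283) [624.9 232.4  61. ]
(276, 68) [407.  303.6  65. ]
(365, 135) [464.3 384.7  75. ]
```

Request:
apply_moves --motion "-0.025 0.029 0 0 0 0; 0 0 0.06 0 0 0; 0 0 0.06 0 0 0; 0 0 0.045 0 0 0; 0 0 0.02 0 0 0; 0 0 0.006 0 0 0; 0 0 0 0 0 0" --jaw 0.05

```text
time_s: 14.75
position: [552.0, 335.2, 20.7]
ee_rot: [0.0, 3.14, 0.002]
force: [-0.3, -0.2, -0.4]
width: 0.585
grasp_force: 0.0
```

Request:
apply_moves --motion "0 0 0 0 0 0; 0 0 0 0 0 0; 0 0 0 0 0 0; 0 0 -0.03 0 0 0; 0 0 -0.05 0 0 0; 0 0 -0.05 0 0 0; 0 0 -0.02 0 0 0; 0 0 0 0 0 0" --jaw 0.01 --squeeze 35

```text
time_s: 15.75
position: [552.0, 335.1, 171.3]
ee_rot: [0.001, 3.138, 0.003]
force: [0.1, -0.0, -0.6]
width: 0.3
grasp_force: 33.9
```

Request:
apply_moves --motion "-0.022 -0.049 0 0 0 0; -0.022 -0.049 0 0 0 0; -0.022 -0.049 0 0 0 0; -0.022 -0.048 0 0 0 0; 0 0 0.05 0 0 0; 0 0 0.025 0 0 0; 0 0 0.008 0 0 0; 0 0 0.004 0 0 0; 0 0 0 0 0 0"

```text
time_s: 16.88
position: [639.6, 139.9, 82.9]
ee_rot: [0.0, 3.141, 0.0]
force: [0.2, -0.3, 0.3]
width: 0.301
grasp_force: 34.0
```

Request:
apply_moves --motion "0 0 0.003 0 0 0; 0 0 0 0 0 0"

```text
time_s: 17.12
position: [639.5, 139.8, 79.5]
ee_rot: [0.001, 3.141, 0.0]
force: [-0.5, 0.3, -0.2]
width: 0.294
grasp_force: 34.0
```

Request:
apply_moves --motion "0 0 0 0 0 0; 0 0 0 0 0 0; 0 0 0 0 0 0; 0 0 -0.04 0 0 0; 0 0 -0.06 0 0 0; 0.02 -0.04 -0.02 0 0 0; 0.05 -0.03 0 0 0 0; 0.05 -0.03 0 0 0 0; 0.05 -0.03 0 0 0 0; 0.05 -0.04 0 0 0 0; 0 -0.04 0 0 0 0; 0 0 0 0 0 0" --jaw 0.036

```text
time_s: 18.62
position: [420.2, -70.9, 199.7]
ee_rot: [0.005, 3.14, -0.001]
force: [1.1, 0.8, -0.7]
width: 0.419
grasp_force: 0.0
```

```bash
cat >> h.py <<'E'
def dial(name,big=False):
    c=capture('scene'); A=c['pixels']; cv2.imwrite('pics/'+name+'.png',A)
    Rm=R.from_rotvec(c['orientation']).as_matrix();o=np.array(c['origin']);K=c['mtx']
    t=np.radians(43); u=np.array([np.cos(t),0,np.sin(t)]); v=np.array([0,-1,0])
    r=Rm@((np.linalg.inv(K)@[235+195/8-.4,230+230/8-.4,1])*[1,-1,-1]); c0=o+r*((50-o[2])/r[2])
    xs=np.arange(-60,60,.5); X,Y=np.meshgrid(xs,-xs)
    P=(c0+X[...,None]*v+Y[...,None]*u-o)@Rm*[1,-1,-1]; q=P@K.T; 
    I=cv2.remap(A,(q[...,0]/q[...,2]).astype('f4'),(q[...,1]/q[...,2]).astype('f4'),cv2.INTER_CUBIC)
    th=np.arange(0,6.28,.02); rr=np.arange(22,36,1)
    g=lambda k:cv2.remap(I,((rr*np.sin(th[:,None])+60)*2).astype('f4'),((60-rr*np.cos(th[:,None]))*2).astype('f4'),1).astype(float)
    p=g(0).mean(1); gr=p[:,1]-np.maximum(p[:,0],p[:,2]); m=gr>25; dk=p.max(1)
    dk=np.convolve(np.r_[dk,dk,dk],np.ones(5)/5,'same')[len(th):2*len(th)]
    i=dk.argmin(); loc=dk-cv2.GaussianBlur(np.r_[dk,dk,dk].reshape(-1,1),(1,81),0).ravel()[len(th):2*len(th)]
    print('green',th[m].mean().round(2) if m.any() else None,th[m].min() if m.any() else '',th[m].max() if m.any() else '','needle cand',[(th[j].round(2),round(loc[j])) for j in np.argsort(loc)[:6]])
    cv2.imwrite('pics/'+name+'_d.png',cv2.resize(I,None,fx=1.5,fy=1.5)); return I
E
python3 - <<'E'
from h import *
st(); dial('d1'); wr('w5',['bar0_c','small0_c'])
E
```

```text
t 18.625 p [420.2 -70.9 199.7] rv [ 5.00e-03  3.14e+00 -1.00e-03] F [ 1.1  0.8 -0.7] w 0.419 g 0.0
green 2.45 2.2600000000000002 2.64 needle cand [(np.float64(0.26), -73), (np.float64(0.24), -72), (np.float64(0.28), -68), (np.float64(0.22), -64), (np.float64(0.3), -57), (np.float64(0.2), -53)]
t 18.675 p [420.4 -69.8 199.5] rv [ 0.004  3.141 -0.   ] F [ 0.8 -0.2  0.1] w 0.419 g 0.0
bar0_c [([407, -68, 35], 0.71), ([592, 105, 72], 0.49)]
small0_c []
```

View pics/w5.png

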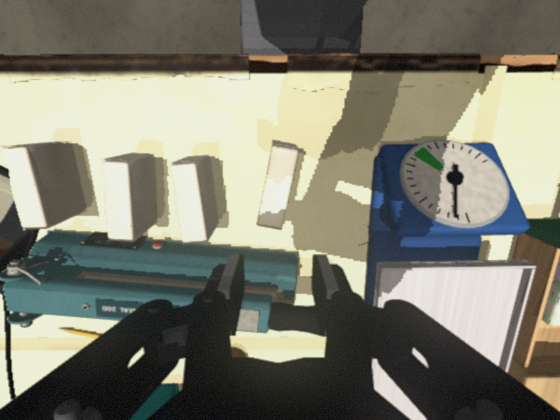

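The bars show at (281,185), (195,198), (130,196) and (45,185). The nearest is turned slightly. The needle reads about 0.26 (≈43 g) and the sector's middle about 2.45.

```bash
python3 - <<'E'
from h import *
for n,P in (('b0',[(274,142),(297,146),(285,228),(262,225)]),('b1',[(174,157),(195,155),(210,240),(186,240)]),('b2',[(105,160),(131,156),(140,238),(113,239)]),('sealer',[(270,252),(40,230)])):
    q=np.array([pix('w5',p,68) for p in P]); print(n,q[:,:2].tolist(),q.mean(0))
E
```

```text
b0 [[364.0, -73.5], [367.6, -52.5], [447.2, -63.1], [444.0, -85.9]] [405.7  -68.75  68.  ]
b1 [[377.2, -165.8], [375.5, -146.3], [459.9, -138.5], [459.8, -162.6]] [ 418.1 -153.3   68. ]
b2 [[379.8, -230.0], [376.2, -205.4], [457.5, -208.6], [458.5, -235.9]] [ 418.    -219.975   68.   ]
sealer [[473.2, -78.3], [448.7, -307.0]] [ 460.95 -192.65   68.  ]
```

Request:
apply_moves --motion "0.014 0.001 0 0 0 0; 0 0 0 0 0 0.14; 0 0 0.06 0 0 0; 0 0 0.06 0 0 0; 0 0 0.035 0 0 0; 0 0 0.01 0 0 0; 0 0 0.005 0 0 0; 0 0 0 0 0 0" --jaw 0.05

```text
time_s: 19.82
position: [407.0, -68.2, 30.1]
ee_rot: [0.22, 3.132, -0.0]
force: [-0.1, -0.4, -0.4]
width: 0.587
grasp_force: 0.0
```

Request:
apply_moves --motion "0 0 0 0 0 0; 0 0 0 0 0 0; 0 0 0 0 0 0; 0 0 -0.03 0 0 0; 0 0 -0.06 0 0 0; 0 0 -0.06 0 0 0; 0 0 -0.03 0 0 -0.14; 0 0 0 0 0 0" --jaw 0.01 --squeeze 50

```text
time_s: 20.82
position: [407.1, -68.4, 211.3]
ee_rot: [-0.0, 3.137, -0.002]
force: [-0.1, 0.2, -2.6]
width: 0.304
grasp_force: 49.0
```

Request:
apply_moves --motion "-0.042 0.046 0 0 0 0; -0.042 0.046 0 0 0 0; -0.039 0.046 0 0 0 0; 0 0 0.05 0 0 0; 0 0 0.04 0 0 0; 0 0 0.012 0 0 0; 0 0 0.006 0 0 0; 0 0 0.002 0 0 0; 0 0 0 0 0 0"

```text
time_s: 21.95
position: [530.0, 69.7, 100.2]
ee_rot: [0.001, 3.14, 0.0]
force: [0.0, -0.4, -1.0]
width: 0.303
grasp_force: 49.3
```

Request:
apply_moves --motion "0 0 0 0 0 0; 0 0 0 0 0 0; 0 0 0 0 0 0; 0 0 -0.04 0 0 0; 0 0 -0.05 0 0 0; 0.02 -0.05 -0.02 0 0 0; 0.03 -0.06 0 0 0 0; 0.03 -0.06 0 0 0 0; 0.03 -0.053 0 0 0 0; 0 0 0 0 0 0" --jaw 0.045

```text
time_s: 23.2
position: [422.1, -147.7, 209.5]
ee_rot: [0.008, 3.141, -0.001]
force: [0.4, 0.0, 0.1]
width: 0.527
grasp_force: 0.0
```

```bash
python3 - <<'E'
from h import *
st(); dial('d2'); wr('w6',['bar0_c'])
E
```

```text
t 23.2 p [ 422.1 -147.7  209.5] rv [ 8.000e-03  3.141e+00 -1.000e-03] F [0.4 0.  0.1] w 0.527 g 0.0
green 2.46 2.24 2.68 needle cand [(np.float64(0.98), -78), (np.float64(1.0), -77), (np.float64(0.96), -72), (np.float64(1.02), -71), (np.float64(0.94), -61), (np.float64(1.04), -60)]
t 23.25 p [ 423.  -146.2  209.5] rv [ 0.006  3.141 -0.   ] F [0.7 0.2 0.4] w 0.527 g 0.0
bar0_c [([531, 67, 100], 0.85), ([419, -224, 35], 0.59)]
```

View pics/w6.png

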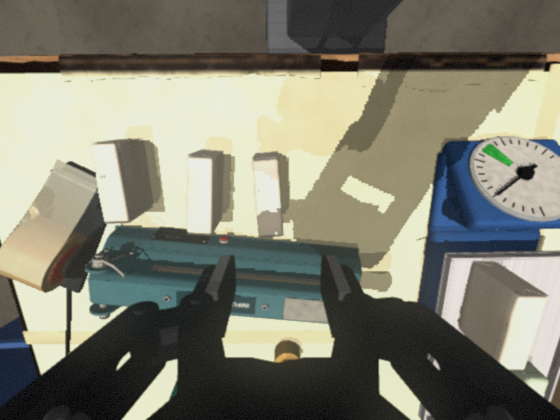

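The bar stands in the pan and the needle reads about 0.99 (≈165 g). The next bar is at (268,196), with corners about (253,158), (276,154), (284,234) and (259,237).

```bash
python3 - <<'E'
from h import *
q=np.array([pix('w6',p,68) for p in [(253,158),(276,154),(284,234),(259,237)]]); print(q[:,:2].tolist(),q.mean(0))
E
```

```text
[[382.1, -170.1], [378.4, -148.1], [460.1, -140.3], [463.4, -166.3]] [ 421.  -156.2   68. ]
```

Request:
apply_moves --motion "0.008 -0.008 0 0 0 0; 0 0 0 0 0 -0.07; 0 0 0.06 0 0 0; 0 0 0.06 0 0 0; 0 0 0.04 0 0 0; 0 0 0.012 0 0 0; 0 0 0.005 0 0 0; 0 0 0 0 0 0" --jaw 0.05

```text
time_s: 24.35
position: [416.2, -153.2, 33.2]
ee_rot: [-0.11, 3.138, -0.001]
force: [-0.3, -0.5, 0.6]
width: 0.588
grasp_force: 0.0
```

Request:
apply_moves --motion "0 0 0 0 0 0; 0 0 0 0 0 0; 0 0 0 0 0 0; 0 0 -0.03 0 0 0; 0 0 -0.06 0 0 0; 0 0 -0.06 0 0 0; 0 0 -0.03 0 0 0.07; 0 0 0 0 0 0" --jaw 0.01

```text
time_s: 25.35
position: [416.2, -153.3, 214.5]
ee_rot: [0.001, 3.137, -0.003]
force: [0.5, 0.3, -1.8]
width: 0.304
grasp_force: 49.6
```

Request:
apply_moves --motion "-0.018 0.05 0 0 0 0; -0.018 0.05 0 0 0 0; -0.019 0.05 0 0 0 0; -0.019 0.05 0 0 0 0; -0.019 0.05 0 0 0 0; -0.019 0.047 0 0 0 0; 0 0 0.055 0 0 0; 0 0 0.043 0 0 0; 0 0 0.012 0 0 0; 0 0 0.006 0 0 0; 0 0 0.002 0 0 0; 0 0 0 0 0 0"

```text
time_s: 26.85
position: [528.2, 144.0, 95.3]
ee_rot: [0.001, 3.14, 0.0]
force: [0.1, -0.0, -0.3]
width: 0.304
grasp_force: 49.9
```

Request:
apply_moves --motion "0 0 0 0 0 0; 0 0 0 0 0 0; 0 0 0 0 0 0; 0 0 -0.04 0 0 0; 0 0 -0.06 0 0 0; 0.02 -0.05 -0.02 0 0 0; 0.02 -0.06 0 0 0 0; 0.02 -0.06 0 0 0 0; 0.02 -0.06 0 0 0 0; 0.02 -0.06 0 0 0 0; 0.01 -0.06 0 0 0 0; 0 -0.02 0 0 0 0" --jaw 0.045

```text
time_s: 28.35
position: [417.6, -225.8, 214.4]
ee_rot: [0.006, 3.141, -0.001]
force: [-0.3, 0.4, 0.3]
width: 0.525
grasp_force: 0.0
```

```bash
python3 - <<'E'
from h import *
st(); dial('d3'); wr('w7',['bar0_c'])
E
```

```text
t 28.35 p [ 417.6 -225.8  214.4] rv [ 6.000e-03  3.141e+00 -1.000e-03] F [-0.3  0.4  0.3] w 0.525 g 0.0
green 2.46 2.24 2.68 needle cand [(np.float64(1.82), -72), (np.float64(1.84), -70), (np.float64(1.8), -69), (np.float64(1.86), -62), (np.float64(1.78), -59), (np.float64(1.88), -50)]
t 28.4 p [ 418.  -226.3  214.2] rv [ 5.000e-03  3.141e+00 -1.000e-03] F [-0.2 -0.8 -0.9] w 0.526 g 0.0
bar0_c []
```

View pics/w7.png

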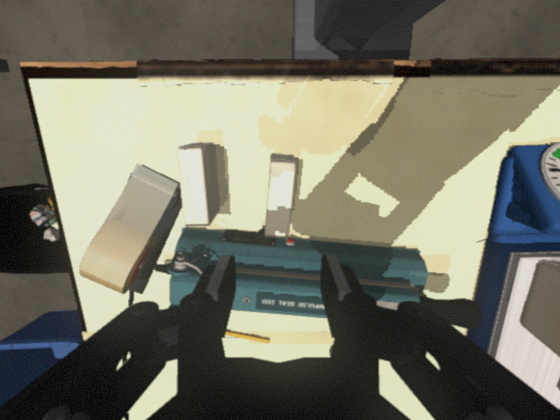

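The needle is at about 1.83 (≈305 g) and the sector at 2.46 ±0.18 (≈380–440 g). Two more smalls should bring it in.

Request:
apply_moves --motion "-0.01 0.05 0 0 0 0; -0.01 0.05 0 0 0 0; -0.01 0.05 0 0 0 0; -0.01 0.05 0 0 0 0; -0.012 0.05 0 0 0 0; -0.012 0.05 0 0 0 0; -0.012 0.05 0 0 0 0; -0.012 0.05 0 0 0 0; -0.012 0.05 0 0 0 0; -0.012 0.05 0 0 0 0; 0 0 0 0 0 0; 0 0 0 0 0 0" --jaw 0.038

```text
time_s: 30.0
position: [529.7, 277.5, 214.0]
ee_rot: [0.002, -3.141, 0.001]
force: [0.3, -1.0, 0.2]
width: 0.441
grasp_force: 0.0
```

```bash
python3 - <<'E'
from h import *
wr('w8',['drawer_handle','small0_c'])
E
```

```text
t 30.0 p [529.7 277.5 214. ] rv [ 2.000e-03 -3.141e+00  1.000e-03] F [ 0.3 -1.   0.2] w 0.441 g 0.0
drawer_handle [([404, 299, 63], 0.63), ([564, 265, 30], 0.33)]
small0_c [([504, 269, 29], 0.76)]
```

View pics/w8.png

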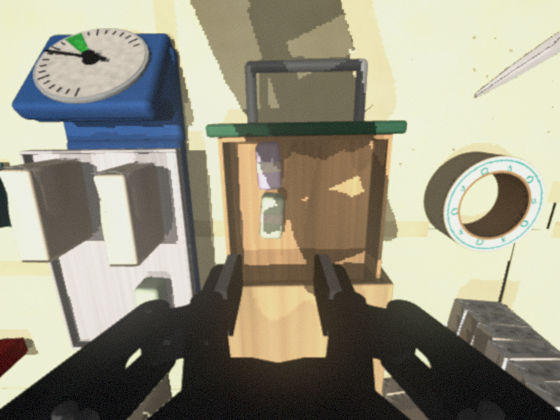

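The pan holds two bars at (40,210) and (135,205) and the small at (155,292). The drawer still holds a pale small at (272,214) and a lilac one at (269,165).

```bash
python3 - <<'E'
from h import *
for uv,z in (((260,214),43),((285,214),43),((272,194),43),((272,236),43),((256,165),43),((281,165),43),((269,143),43),((269,187),43),((222,140),61)): print(uv,pix('w8',uv,z))
E
```

```text
(260, 214) [554.2 257.2  43. ]
(285, 214) [554.2 285.1  43. ]
(272, 194) [531.3 270.7  43. ]
(272, 236) [580.6 270.5  43. ]
(256, 165) [499.6 253.9  43. ]
(281, 165) [499.6 280.5  43. ]
(269, 143) [476.8 267.9  43. ]
(269, 187) [523.4 267.5  43. ]
(222, 140) [472.7 222.5  61. ]
```

Request:
apply_moves --motion "-0.026 -0.007 0 0 0 0; 0 0 0.06 0 0 0; 0 0 0.06 0 0 0; 0 0 0.045 0 0 0; 0 0 0.02 0 0 0; 0 0 0.008 0 0 0; 0 0 0 0 0 0"

```text
time_s: 31.02
position: [557.3, 269.9, 22.4]
ee_rot: [0.001, 3.14, 0.001]
force: [0.4, 0.5, 0.3]
width: 0.443
grasp_force: 0.0
```

Request:
apply_moves --motion "0 0 0 0 0 0; 0 0 0 0 0 0; 0 0 0 0 0 0; 0 0 -0.03 0 0 0; 0 0 -0.05 0 0 0; 0 0 -0.05 0 0 0; 0 0 -0.03 0 0 0; 0 0 0 0 0 0" --jaw 0.01 --squeeze 35

```text
time_s: 32.02
position: [557.5, 270.2, 184.5]
ee_rot: [0.001, 3.137, 0.003]
force: [0.1, -0.9, -0.4]
width: 0.303
grasp_force: 33.7
```

Request:
apply_moves --motion "-0.02 -0.049 0 0 0 0; -0.021 -0.049 0 0 0 0; -0.021 -0.049 0 0 0 0; -0.021 -0.048 0 0 0 0; 0 0 0.055 0 0 0; 0 0 0.04 0 0 0; 0 0 0.014 0 0 0; 0 0 0.006 0 0 0; 0 0 0.003 0 0 0; 0 0 0 0 0 0"

```text
time_s: 33.28
position: [640.1, 74.9, 64.4]
ee_rot: [0.0, 3.14, 0.0]
force: [-0.3, 0.4, 1.4]
width: 0.298
grasp_force: 33.8
```

Request:
apply_moves --motion "0 0 0 0 0 0; 0 0 0 0 0 0; 0 0 0 0 0 0; 0 0 -0.04 0 0 0; 0 0 -0.06 0 0 0; 0 0.02 -0.02 0 0 0; 0.02 0.05 -0.01 0 0 0; 0.03 0.05 0 0 0 0; 0.03 0.05 0 0 0 0; 0.03 0.02 0 0 0 0; 0.02 0 0 0 0 0; 0 0 0 0 0 0" --jaw 0.038

```text
time_s: 34.78
position: [509.0, 265.1, 193.6]
ee_rot: [-0.001, 3.141, 0.0]
force: [0.7, 0.1, 0.0]
width: 0.446
grasp_force: 0.0
```

```bash
python3 - <<'E'
from h import *
st(); dial('d4')
E
```

```text
t 34.775 p [509.  265.1 193.6] rv [-1.000e-03  3.141e+00  0.000e+00] F [0.7 0.1 0. ] w 0.446 g 0.0
green 2.45 2.22 2.68 needle cand [(np.float64(2.12), -66), (np.float64(2.14), -64), (np.float64(2.1), -62), (np.float64(2.16), -58), (np.float64(2.08), -53), (np.float64(2.18), -49)]
```

The needle is at 2.13 (≈355 g). One more small should put it near the middle.

Request:
apply_moves --motion "0.009 0.003 0 0 0 0; 0 0 0.06 0 0 0; 0 0 0.06 0 0 0; 0 0 0.035 0 0 0; 0 0 0.012 0 0 0; 0 0 0.005 0 0 0; 0 0 0 0 0 0"

```text
time_s: 35.7
position: [501.3, 268.0, 22.3]
ee_rot: [0.001, 3.14, 0.001]
force: [-0.1, -0.3, -0.5]
width: 0.445
grasp_force: 0.0
```

Request:
apply_moves --motion "0 0 0 0 0 0; 0 0 0 0 0 0; 0 0 0 0 0 0; 0 0 -0.03 0 0 0; 0 0 -0.05 0 0 0; 0 0 -0.05 0 0 0; 0 0 -0.03 0 0 0; 0 0 0 0 0 0" --jaw 0.01

```text
time_s: 36.7
position: [501.4, 268.2, 184.1]
ee_rot: [0.001, 3.137, 0.003]
force: [-0.1, 0.4, -2.1]
width: 0.3
grasp_force: 33.9
```

```bash
python3 - <<'E'
from h import *
f=lambda n,uv,z:pix(n,uv,z)
for z in (60,100,130,160,190): print(z,f('w1',(240,347),z),f('w1',(185,347),z),f('w1',(298,347),z),f('w2',(465,294),z),f('w2',(365,294),z))
E
```

```text
60 [757.7  34.4  60. ] [757.7 -37.3  60. ] [757.7 109.8  60. ] [770.6  71.2  60. ] [770.6 -38.6  60. ]
100 [722.1  40.7 100. ] [722.1 -21.9 100. ] [722.1 106.6 100. ] [745.1  42.3 100. ] [745. -52. 100.]
130 [695.4  45.4 130. ] [695.4 -10.4 130. ] [695.4 104.1 130. ] [725.9  20.6 130. ] [725.9 -62.1 130. ]
160 [668.7  50.1 160. ] [668.7   1.2 160. ] [668.7 101.7 160. ] [706.8  -1.  160. ] [706.7 -72.2 160. ]
190 [641.9  54.8 190. ] [641.9  12.7 190. ] [641.9  99.3 190. ] [687.6 -22.7 190. ] [687.6 -82.2 190. ]
```

Request:
apply_moves --motion "-0.036 -0.032 0 0 0 0; -0.036 -0.032 0 0 0 0; -0.036 -0.032 0 0 0 0; -0.037 -0.032 0 0 0 0; -0.037 -0.032 0 0 0 0; 0 0 0 0 0 0; 0 0 0.055 0 0 0; 0 0 0.04 0 0 0; 0 0 0.015 0 0 0; 0 0 0.006 0 0 0; 0 0 0.003 0 0 0; 0 0 0 0 0 0"

```text
time_s: 38.2
position: [682.6, 108.1, 63.2]
ee_rot: [0.0, 3.141, 0.001]
force: [-6.4, 1.5, 0.1]
width: 0.3
grasp_force: 33.9
```

Request:
apply_moves --motion "0 0 0 0 0 0; 0 0 0 0 0 0; 0 0 0 0 0 0; 0 0 -0.04 0 0 0; 0 0 -0.06 0 0 0; 0.03 0.02 -0.04 0 0 0; 0.04 0.03 0 0 0 0; 0.04 0.03 0 0 0 0; 0.04 0.03 0 0 0 0; 0 0 0 0 0 0" --jaw 0.032

```text
time_s: 39.45
position: [530.9, 219.6, 203.0]
ee_rot: [-0.004, 3.141, 0.001]
force: [-0.0, -0.1, 0.2]
width: 0.373
grasp_force: 0.0
```

```bash
python3 - <<'E'
from h import *
st(); dial('d5'); wr('w9',['drawer_handle','small0_c'])
E
```

```text
t 39.45 p [530.9 219.6 203. ] rv [-4.000e-03  3.141e+00  1.000e-03] F [-0.  -0.1  0.2] w 0.373 g 0.0
green 2.45 2.22 2.68 needle cand [(np.float64(2.42), -57), (np.float64(2.44), -57), (np.float64(2.4), -54), (np.float64(2.46), -52), (np.float64(2.38), -47), (np.float64(2.48), -44)]
t 39.5 p [532.1 218.6 202.9] rv [-2.00e-03  3.14e+00  0.00e+00] F [ 0.6 -0.8 -0.4] w 0.379 g 0.0
drawer_handle [([401, 304, 65], 0.86)]
small0_c [([531, 147, 88], 0.57), ([644, 68, 72], 0.19)]
```

View pics/w9.png

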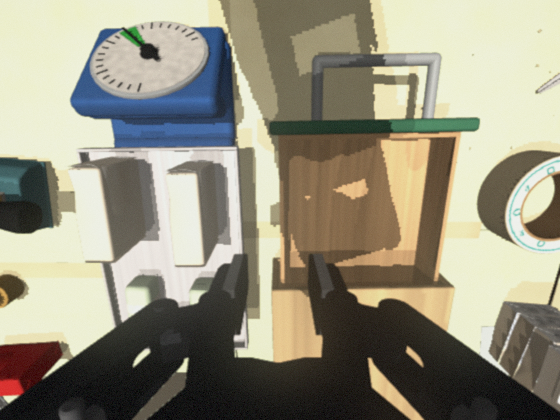

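The needle is at about 2.43 with the sector at 2.45, and the drawer is empty. I save a crop of the pan's far end to check the last small's seat, and go in front of the handle.

Request:
apply_moves --motion "0.038 0.021 0 0 0 0; 0.038 0.021 0 0 0 0; 0.038 0.021 0 0 0 0; 0.038 0.022 0 0 0 0; 0 0 0 0 0 0; 0 0 0.06 0 0 0; 0 0 0.06 0 0 0; 0 0 0.03 0 0 0; 0 0 0.008 0 0 0; 0 0 0 0 0 0" --jaw 0

```text
time_s: 40.9
position: [381.6, 302.7, 44.6]
ee_rot: [0.002, 3.141, 0.0]
force: [0.2, 0.2, 0.1]
width: 0.003
grasp_force: 0.0
```

```bash
python3 - <<'E'
from h import *
st(); dial('d6'); c=capture('side')
s=cv2.imread('pics/d6.png')
cr=lambda A,y,x:cv2.resize(A[y:y+90,x:x+110],None,fx=3.5,fy=3.5,interpolation=cv2.INTER_CUBIC)
cv2.imwrite('pics/cr6.png',np.hstack([cr(s,165,230),cr(c['pixels'],180,240)]))
E
```

```text
t 40.9 p [381.6 302.7  44.6] rv [2.000e-03 3.141e+00 0.000e+00] F [0.2 0.2 0.1] w 0.003 g 0.0
green 2.46 2.24 2.68 needle cand [(np.float64(2.42), -53), (np.float64(2.44), -52), (np.float64(2.4), -50), (np.float64(2.46), -47), (np.float64(2.38), -44), (np.float64(2.48), -40)]
```

View pics/cr6.png

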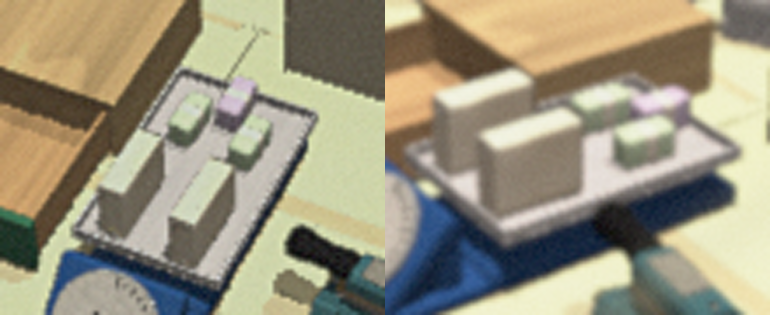

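Both crops show two bars and three smalls seated flat in the pan. Now I push the drawer shut.

Request:
apply_moves --motion "-0.008 0 0 0 0 0; -0.012 0 0 0 0 0; -0.015 0 0 0 0 0; -0.015 0 0 0 0 0; -0.015 0 0 0 0 0; -0.015 0 0 0 0 0; -0.015 0 0 0 0 0; -0.015 0 0 0 0 0; -0.015 0 0 0 0 0; -0.015 0 0 0 0 0; -0.01 0 0 0 0 0; -0.005 0 0 0 0 0"

```text
time_s: 42.5
position: [536.2, 302.6, 44.0]
ee_rot: [-0.001, -3.141, 0.0]
force: [-1.2, 0.4, 0.8]
width: 0.003
grasp_force: 0.7
```

Request:
apply_moves --motion "-0.003 0 0 0 0 0; -0.003 0 0 0 0 0; -0.002 0 0 0 0 0; 0 0 0 0 0 0"

```text
time_s: 43.0
position: [543.8, 302.8, 44.3]
ee_rot: [0.001, 3.141, 0.0]
force: [-0.1, 1.2, 0.5]
width: 0.005
grasp_force: 0.0
```

Request:
apply_moves --motion "-0.002 0 0 0 0 0; -0.002 0 0 0 0 0; 0 0 0 0 0 0"

```text
time_s: 43.38
position: [546.0, 302.8, 44.1]
ee_rot: [0.0, -3.137, 0.002]
force: [-15.9, -1.5, 7.4]
width: -0.0
grasp_force: 8.0
```

Request:
apply_moves --motion "0.005 0 0 0 0 0; 0.02 0 0 0 0 0; 0.04 0 0 0 0 0; 0 0 -0.06 0 0 0; 0 0 -0.06 0 0 0; 0 0 -0.06 0 0 0; 0.03 0.02 0 0 0 0; 0 0 0 0 0 0; 0 0 0 0 0 0"

```text
time_s: 44.5
position: [452.9, 322.7, 224.0]
ee_rot: [0.0, 3.141, -0.0]
force: [-0.6, 0.8, -0.6]
width: 0.004
grasp_force: 0.0
```

```bash
python3 - <<'E'
from h import *
dial('d7'); wr('w10',['drawer_handle'])
E
```

```text
green 2.45 2.22 2.68 needle cand [(np.float64(2.42), -54), (np.float64(2.44), -53), (np.float64(2.4), -50), (np.float64(2.46), -48), (np.float64(2.38), -44), (np.float64(2.48), -41)]
t 44.55 p [453.  322.5 223.8] rv [-1.000e-03 -3.141e+00  1.000e-03] F [ 0.5 -0.3 -0.4] w -0.001 g 0.0
drawer_handle []
```

View pics/d7.png

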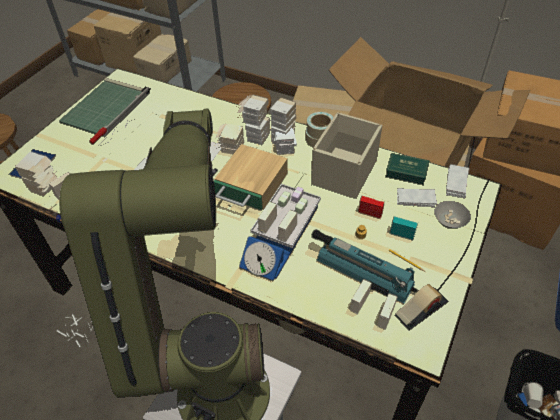

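The drawer is shut, with the handle at (232,203) as at the start. The weight stands at (361,232), the load is in the pan, and the needle is on green. Handing in.

```bash
python3 -c "
from bench import *
print(job_done())"
```

```text
the job is handed in; nothing more can be done
None
```

I handed the job in at about 44.6 s: two bars and three small soaps are in the pan, the needle reads about 2.43 rad against a sector middle of about 2.45, the brass weight is on the table, the drawer is shut, and I kept clear of the tape roll and pencil.

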